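# Run down the thumbscrew on the seed-tray hold-down

### The job

Screw the loose thumbscrew of the seed-tray hold-down clockwise (seen from above) until it comes up firm, with its foot fully home on the clear lid, by pushing its wings round with repeated fingertip strokes. Only push it, gently: do not pinch or force it. Leave the strawberry pot, the trowel and the dibber where they are, and finish with the hand clear.

Things in the scene. Friction and masses are not known exactly. Their poses are not given: they have to be found in the camera images.
- holddown: Fixed seed-tray hold-down: wooden board 290 x 260 mm, black tray with clear lid (262 x 182 mm, top 95 mm up), dark steel post and arm that carries the thumbscrew over the lid. Origin: on the bench, exactly below the screw axis; z up, +y points from the screw to the post. Tray and lid reach 151 mm from the axis to -y and 131 mm to +x and -x. Only the thumbscrew moves.
- screw (a joint): Thumbscrew angle (rad), upright axis; grows clockwise seen from above (tightening). 0 = backed right out, 9.42 (three turns) = hard stop, foot home on the lid, wings along the hold-down's x axis. Sinks 3 mm a turn. Light friction (about 0.03 N m); stays where it is left, no spring.
- screw_top (a point): Centre of the top of the thumbscrew's hub, on the screw axis (148 mm above the bench when home, up to 9 mm more when backed out). Hub 20 mm across, 16 mm tall.
- wing_a (a point): Outer end of one wing of the thumbscrew, at the wing's mid-height, 30 mm from the axis. The brass wings are two upright round discs, 26 mm in diameter, 6 mm thick, on opposite sides of the hub, 60 mm over both; top edges 11.5 mm above the hub's top, lower edges 14.5 mm below it.
- wing_b (a point): Outer end of the other wing, opposite wing_a.
- post_top (a point): Centre of the post's top, 165 mm above the bench, 46 mm from the screw axis. Post 30 mm (x) by 26 mm (y); its face is 33 mm from the axis. The arm below the wings is 34 to 40 mm wide, its upper face 130 mm above the bench, ending 40 mm beyond the axis. Above the arm only the post blocks a finger going round the screw; the other sides are free.
- spindle: The moving screw as a whole: steel spindle 10 mm thick with a 24 mm black rubber foot at its lower end, carrying the hub and wings. Origin: centre of the foot's underside, on the screw axis; 95 mm above the bench when home on the lid.
- pot_mid (a point): Bystander, loose: terracotta strawberry pot with three side pockets, about 160 mm over the pockets, 140 mm tall plus leaves (to about 160 mm), standing on the bench. Point on its axis 70 mm up.
- trowel_mid (a point): Bystander, loose: steel trowel with a wooden handle lying on the bench, 300 mm long, 75 mm wide, 28 mm high. Point near its middle; its x axis points to the blade.
- dibber_mid (a point): Bystander, loose: bamboo dibber with a T handle lying on the bench, 210 mm long, 22 mm thick, crossbar 70 mm. Point near its middle; its x axis points to the tip.

How it is judged:
By the outcome, as a careful person would: the job done as asked, in the order asked, and still so for the second after the job is handed in, with the robot touching nothing.
It also fails if it takes over 51 s, if anything falls off the work surface, if the arm or the gripper's body presses on something with over 40 N, if the wrist force passes 120 N, or if a joint passes its speed limit or range.

### The arm

A 6-joint arm with a two-finger parallel gripper is mounted at the origin on the work surface. World frame = base frame: x ahead of the robot, y to its left, z up, the work surface at z = 0. Lengths are in mm, angles in rad, forces in N, time in s.
With the tool pointing down it reaches from about 275 to 725 mm from the base axis. Payload 15.9 kg.
Tool frame: the origin (TCP) lies at the very end of the fingers, on their centre line; the grasp point (between the pads) lies 19 mm behind it; z points along the fingers, y is the direction in which the jaws open and shut (so a half turn about z gives the same grasp; the last joint's range is limited). The gripper opens to 85 mm and grips with 20 to 120 N. Pads are 22 mm wide; open, the fingers measure 114 mm over their backs; the gripper's body (76 mm by 85 mm) begins 54 mm behind the grasp point. The pads swing forward as they close: fully open they stand 13 mm farther back than shut.
Start: joints at [1.174, 0.213, -0.034, 1.323, 0, 1.571], TCP at [193.227, 461.138, 231.306] pointing down, gripper open.
Joint ranges: [-2.98, 2.98], [-0.74, 1.72], [-1.14, 1.35], [-2.1, 2.04], [-1.57, 1.44], [-3.14, 3.14]. Speed limits (rad/s): [1.89, 1.89, 2.39, 2.57, 3.14, 3.14].

### API

Orientations are given as a rotation vector (axis times angle).
In Python, from workcell import r gives the robot as it stands. The module is installed in compiled form; this text tells all that it offers.
- The arm moves only by the tool jog_arm, never from a script. Its argument "targets" is a list that holds one entry, the list of rows, each a list of 7 numbers: the opening, from -1 (shut) to 1 (fully open), so that 0 is half open, then the shift along the world's x, y, z in mm, then the turn, a rotation vector about the world's x, y, z in rad. In form: [[[gripper, tx, ty, tz, rx, ry, rz], ...]]. A call has 1 to 10 rows; each row shifts and turns the pose as measured when the row begins; what a row does not reach is not made up. A row lasts 1/10 s, in which the tool goes at most 50 mm and 8.59 degrees, less where a joint would pass 70% of its speed; a pose out of reach is approached as far as the arm can. A call with a gripper value outside its range is refused whole. The fingers move at their own pace and stop on an object; "newtons" is the grip in N (left out, the last holds). Time passes only in rows, so rows that do not move let the fingers close. It gives the time, the measured TCP pose, the force and the opening at its end, in the units of the state.
- r.get_state(): the state, without advancing time (a new reading comes with each control period).
- r.snapshot(name): name is "scene" or "top" or "wrist"; returns a dict with "frame" (384x512x3 uint8, blue, green, red), "K" (3x3 intrinsics, pixels), "k1" (the pictures are not rectified: a ray, as slopes to the right and down, at radius r is drawn at 1 + k1 r^2 times it, then the intrinsics apply), "view" (4x4, takes a point from world to camera coordinates). Camera axes: x right, y down, z forward; pixel columns grow to the right and rows downward; lengths in mm; the calibration is good to about 2 mm. A picture is of the moment at which its call begins. There is no depth.
- r.hand_in(): hands the job in, once; it reports no verdict.
The state is a dict: "time_s": time; "joints": joint angles; "qvel": joint speeds; "joint_torque": joint torques, N m; "tcp_pos": TCP position; "tcp_rot": TCP orientation; "wrist_force": force on the tool from outside, world axes, zero at the start; "wrist_torque": the same for the moment, N m; "gripper_width": opening from 0.0 (shut) to 1.0 (fully open).
Only numpy, scipy, OpenCV 4.12 (cv2) and the standard library are available. Lean on these libraries where they do the work, as an engineer would, in place of code of your own. Each camera call takes 0.05 s, during which the arm holds its last target. There are 200 camera calls.

## Working session

There is one attempt and no reset: what is moved stays moved. The work goes in short steps, Python scripts to look and compute and a tool call to move; the robot and the scene stay as the last step left them, time stands still between calls to the robot, and variables do not carry over. Pictures are saved under pics/ and viewed, on a budget of 10 in all, crops included, one or two more only if the job needs it, and the job is handed in when it is done.

Besides the shell and the picture viewer there is one more tool, called after "Call:" as name(argument=value, ...), one argument or row to a line, values as JSON. jog_arm: Moves the arm, as the interface text tells. Its arguments: {"type":"object","properties":{"targets":{"type":"array"},"newtons":{"type":"number"}},"required":["targets"]}

```bash
mkdir -p pics
cat > h.py <<'E'
import numpy as np, cv2
from workcell import r
def snap(n,f):
    s=r.snapshot(n); cv2.imwrite(f'pics/{f}.png',s['frame']); np.savez(f'pics/{f}.npz',**s); return s
def load(f): return dict(np.load(f'pics/{f}.npz'))
def ray(s,uv):
    K=s['K'];d=(np.array(uv,float)-K[:2,2])/[K[0,0],K[1,1]];u=d.copy()
    for _ in range(20): u=d/(1+float(s['k1'])*(u@u))
    V=s['view'];R=V[:3,:3]; return -R.T@V[:3,3], R.T@np.r_[u,1]
def onz(s,uv,z):
    o,d=ray(s,uv); return o+d*(z-o[2])/d[2]
def proj(s,p):
    c=(s['view']@np.r_[p,1])[:3];u=c[:2]/c[2];u=u*(1+float(s['k1'])*(u@u)); return s['K'][:2,:2]@u+s['K'][:2,2]
E
python3 - <<'E'
from h import *
a=snap('top','t0');b=snap('scene','s0')
for s in(a,b): print(s['K'],s['k1'],ray(s,(256,192)))
print(r.get_state())
cv2.imwrite('pics/both.png',cv2.resize(np.vstack([a['frame'],b['frame']]),(400,600)) )
E
```

```text
[[436.81043399   0.         253.43049743]
 [  0.         436.81043399 197.49369675]
 [  0.           0.           1.        ]] -0.10366818976490531 (array([ 454.48326505,   27.05166025, 1126.15223224]), array([ 0.08689821,  0.00735641, -0.99628679]))
[[348.2651516    0.         249.57787088]
 [  0.         348.2651516  189.88644366]
 [  0.           0.           1.        ]] -0.01890690190980556 (array([883.24883454, 354.74154109, 664.04457123]), array([-0.48435544, -0.43670802, -0.75832895]))
{'time_s': 0.1, 'joints': array([ 1.17400508e+00,  2.13319071e-01, -3.49607513e-02,  1.32349557e+00,
        1.57826422e-05,  1.57078956e+00]), 'qvel': array([-0.00045041, -0.00096896, -0.00010919,  0.00036247, -0.00050102,
       -0.00052221]), 'joint_torque': array([ 1.04576935e-03, -6.87255263e+01,  4.87801981e+01,  1.24899804e-02,
        7.31165119e-05,  2.21004548e-07]), 'tcp_pos': array([193.11335361, 460.88635481, 230.8737146 ]), 'tcp_rot': array([-6.19145916e-01, -3.07976473e+00,  1.50275972e-03]), 'wrist_force': array([ 0.51972788, -0.00344864,  0.88366773]), 'wrist_torque': array([ 0.01637749, -0.01057182,  0.01668042]), 'gripper_width': 0.997221060247299}
```

View pics/t0.png

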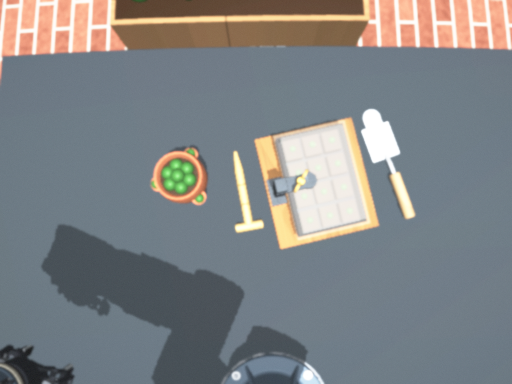

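View pics/s0.png

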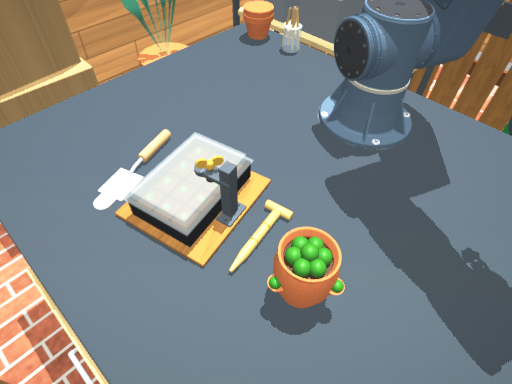

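The top view shows the hold-down near (310,185), with the post at (280,187) and the brass wings at (301,180). The pot is at (180,176), the dibber at (243,195) and the trowel at (390,160). The scene view shows the wings at (208,163) and the post top at (228,168). Next I'll measure these.

Run:
```python
from h import *
t=load('t0');s=load('s0')
def brass(S,box):
    x0,y0,x1,y1=box;h=cv2.cvtColor(S['frame'],cv2.COLOR_BGR2HSV)
    m=((h[...,0]>15)&(h[...,0]<35)&(h[...,1]>110)&(h[...,2]>90));k=np.zeros_like(m);k[y0:y1,x0:x1]=1
    return np.argwhere(m&k)[:,::-1]
pt=brass(t,(288,160,320,200));ps=brass(s,(185,145,235,185))
for n,p in(('t',pt),('s',ps)): print(n,len(p),p.mean(0),p.min(0),p.max(0),(p.min(0)+p.max(0))/2)
c=(pt.min(0)+pt.max(0))/2
w=np.array([onz(t,p,153)[:2] for p in pt]);m=w.mean(0);ev,V=np.linalg.eigh(np.cov(w.T));print('wings ctr',m,'dir',V[:,1],'ext',np.ptp((w-m)@V,axis=0))
# board orientation: orange mask on top view
h=cv2.cvtColor(t['frame'],cv2.COLOR_BGR2HSV);M=((h[...,0]>5)&(h[...,0]<22)&(h[...,1]>100)&(h[...,2]>90)).astype(np.uint8);M[:110]=0;M[260:]=0;M[:,:250]=0;M[:,383:]=0
q=np.argwhere(M)[:,::-1];W=np.array([onz(t,p,15)[:2] for p in q],np.float32);rect=cv2.minAreaRect(W);print('board',rect)
# triangulate wings centre
o1,d1=ray(t,pt.mean(0));o2,d2=ray(s,ps.mean(0))
A=np.c_[d1,-d2];k=np.linalg.lstsq(A,o2-o1,rcond=None)[0];print('tri',o1+d1*k[0],o2+d2*k[1])
a=cv2.resize(t['frame'][150:215,260:330],(560,520),interpolation=cv2.INTER_CUBIC)
b=cv2.resize(s['frame'][145:210,180:250],(560,520),interpolation=cv2.INTER_CUBIC)
cv2.imwrite('pics/c0.png',cv2.resize(np.hstack([a,b]),(800,372)))
```

```text
t 7 [299.14285714 180.28571429] [297 176] [302 184] [299.5 180. ]
s 231 [209.34199134 162.44588745] [196 156] [223 169] [209.5 162.5]
wings ctr [564.82851592 -62.65509689] dir [-0.81610559  0.57790282] ext [ 3.11187681 21.29086231]
board ((570.2760009765625, -93.72434997558594), (288.2341003417969, 308.3794250488281), 12.621296882629395)
tri [564.83575686 -62.66091955 152.89249263] [566.66283087 -64.49948605 153.26912869]
```

View pics/c0.png

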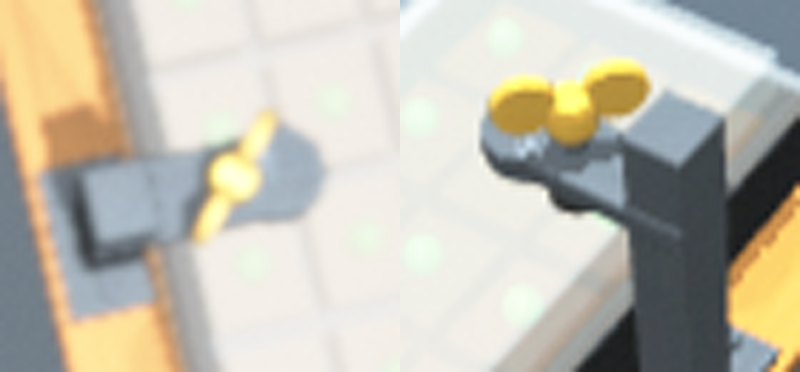

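The crop shows the hub at about px (301,181) in the top view, the wing ends at (307.2,170.5) and (295.5,191.6), and the post top centre at (281.3,185.5). Next I'll compute the hold-down frame.

Run:
```python
from h import *
t=load('t0');s=load('s0')
hub=onz(t,(301,181),154);a=onz(t,(307.2,170.5),152);b=onz(t,(295.5,191.6),152);p=onz(t,(281.3,185.5),165)
print('hub',hub,'a',a,'b',b,'len',np.linalg.norm(a-b),'post',p,'d',np.linalg.norm((p-hub)[:2]))
v=p-hub;print('yaw of +y from post',np.degrees(np.arctan2(v[1],v[0])))
l0,l1,b1=[onz(t,q,15) for q in((256,138),(281,248),(378,226))]
for u,w in((l0,l1),(l1,b1)): d=w-u;print('edge',np.linalg.norm(d),np.degrees(np.arctan2(d[1],d[0])))
v=a-b;print('wing ang',np.degrees(np.arctan2(v[1],v[0])))
# height from scene view: hub px in crop (573,115)-> brass centroid triangulated ~153
hs=(180+(573-400)/5.714,145+95/5.72);o1,d1=ray(t,(301,181));o2,d2=ray(s,hs)
k=np.linalg.lstsq(np.c_[d1,-d2],o2-o1,rcond=None)[0];print(o1+d1*k[0],o2+d2*k[1])
```

```text
hub [563.0656518 -66.6919924 154.       ] a [586.90427661 -81.24561028 152.        ] b [539.54032893 -54.16613465 152.        ] len 54.558606477970805 post [552.22362005 -21.89710852 165.        ] d 46.08829866378044
yaw of +y from post 103.6060522381834
edge 289.3047257712047 -167.85061194113655
edge 254.09981082053145 -77.95648014612914
wing ang -29.757977215371753
[563.30486668 -66.89851647 151.85827807] [562.67341737 -66.25652811 151.72584345]
```

Call:
jog_arm(
  targets=[
    [[-1, 0, -40, 5, 0, 0, -0.1], [-1, 20, -40, 0, 0, 0, -0.1], [-1, 30, -38, 0, 0, 0, -0.1], [-1, 30, -38, 0, 0, 0, -0.1], [-1, 30, -38, 0, 0, 0, -0.1], [-1, 30, -38, 0, 0, 0, -0.1], [-1, 30, -38, 0, 0, 0, -0.1], [-1, 30, -38, 0, 0, 0, -0.1], [-1, 30, -38, 0, 0, 0, -0.1], [-1, 30, -38, 0, 0, 0, 0]],
  ],
)

```text
time_s: 1.1
tcp_pos: [454.5, 64.4, 233.4]
tcp_rot: [-1.931, -2.475, 0.004]
wrist_force: [0.9, 2.2, -0.4]
gripper_width: -0.003
```

Call:
jog_arm(
  targets=[
    [[-1, 34, -29, 0, 0, 0, -0.033], [-1, 34, -29, 0, 0, 0, 0], [-1, 34, -29, -5, 0, 0, 0], [-1, 33, -28, -15, 0, 0, 0], [-1, 0, 0, 0, 0, 0, 0]],
  ],
)

```text
time_s: 1.6
tcp_pos: [595.4, -62.0, 209.9]
tcp_rot: [-1.98, -2.433, 0.007]
wrist_force: [-0.7, 1.3, -0.7]
gripper_width: 0.003
```

Run:
```python
from h import *
s=snap('wrist','w1');st=r.get_state();print(st['tcp_pos'],st['tcp_rot'],st['wrist_force'],ray(s,(256,192)))
for p in([563,-66.5,154],[552.2,-22,165],st['tcp_pos']): print(proj(s,np.array(p)))
```

```text
[594.45805969 -60.58847257 211.43825549] [-1.97988914 -2.43400151  0.0051894 ] [-1.66530706 -1.45809471  0.55302818] (array([579.18881162,  19.46024107, 352.96064276]), array([ 0.06122745, -0.32794305, -0.94278175]))
[207.82635841 206.86004942]
[198.7438839  141.39671197]
[255.43141011 251.82163252]
```

View pics/w1.png

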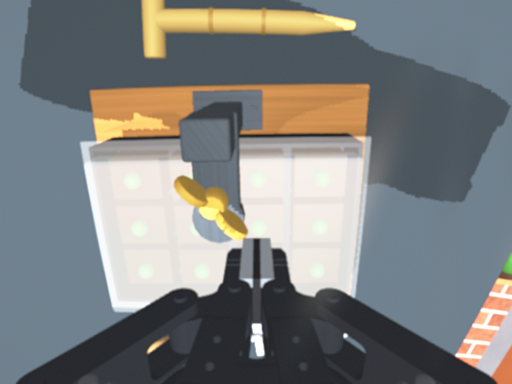

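The wrist view shows the hub at about (212,205), the wing ends at (178,180) and (243,237), and the closed fingertip at (256,240), about 13 mm thick along the jaws. I'll refine the hub position and get the descent numbers.

Run:
```python
from h import *
s=load('w1');t=load('t0')
for z in(151,154): print(z,onz(s,(212,205),z))
# post top corners in wrist view
print('post',onz(s,(208,140),165),'K',s['K'][0,0])
o1,d1=ray(t,(301,181));o2,d2=ray(s,(212,205))
k=np.linalg.lstsq(np.c_[d1,-d2],o2-o1,rcond=None)[0];print(o1+d1*k[0],o2+d2*k[1])
```

```text
151 [565.30026675 -65.88516856 151.        ]
154 [565.50657247 -64.61741547 154.        ]
post [557.41018492 -20.09764775 165.        ] K 324.88570115670126
[563.98300773 -67.4839836  145.78679306] [564.95276878 -68.02055115 145.94684903]
```

Call:
jog_arm(
  targets=[
    [[-1, -3, 5, -20, 0, 0, 0], [-1, -3, 5, -25, 0, 0, 0], [-1, 0, 0, -15, 0, 0, 0], [-1, 0, 0, -6, 0, 0, 0], [-1, 0, 0, 0, 0, 0, 0]],
  ],
)

```text
time_s: 2.15
tcp_pos: [586.0, -47.5, 145.4]
tcp_rot: [-1.978, -2.436, 0.003]
wrist_force: [-0.4, 0.4, 0.8]
gripper_width: 0.004
```

Call:
jog_arm(
  targets=[
    [[-1, 2, -6, -1, 0, 0, 0], [-1, 2, -5.5, -1, 0, 0, 0], [-1, 1, -5.5, 0, 0, 0, 0], [-1, 0, -5.5, 0, 0, 0, 0], [-1, -1.5, -5.5, 0, 0, 0, 0], [-1, -2.5, -5, 0, 0, 0, 0], [-1, -3.5, -4.5, 0, 0, 0, 0], [-1, -4.5, -3.5, 0, 0, 0, 0], [-1, -5, -2.5, 0, 0, 0, 0], [-1, -5.5, -1.5, 0, 0, 0, 0]],
  ],
)

```text
time_s: 3.15
tcp_pos: [569.1, -96.4, 147.0]
tcp_rot: [1.98, 2.438, 0.002]
wrist_force: [0.9, 0.3, -0.2]
gripper_width: 0.002
```

Run:
```python
from h import *
s=snap('wrist','w2');st=r.get_state();p=st['tcp_pos'];d=p[:2]-[564.3,-66];print(p,st['wrist_force'],np.hypot(*d),np.degrees(np.arctan2(d[1],d[0])))
cv2.imwrite('pics/w2c.png',cv2.resize(s['frame'][100:300,130:380],(750,600)))
```

```text
[568.32450376 -96.64342435 147.06699528] [ 1.37636974 -1.64514511  0.32080082] 30.90657028309725 -82.5179746718901
```

View pics/w2c.png

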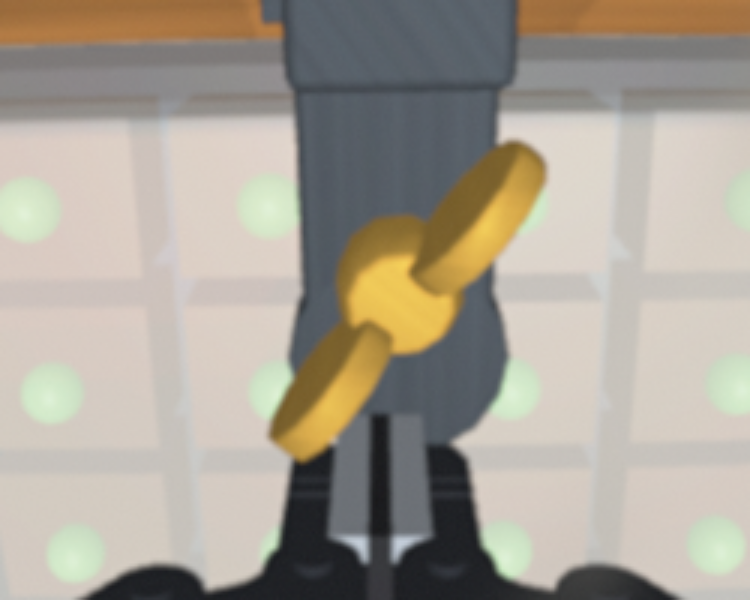

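The wing is turning: the hub is at crop (400,300), the pushed wing is at lower left (330,390), and the finger is at (380,420) touching it. Now to continue the stroke.

Run:
```python
from h import *
s=load('w2')
for z in(150,153,156): print(onz(s,(130+400/3,100+300/3),z),onz(s,(130+400/3,100+35/3),165))
```

```text
[565.96791145 -66.87807328 150.        ] [556.88662845 -26.44462738 165.        ]
[565.65970726 -65.77054775 153.        ] [556.88662845 -26.44462738 165.        ]
[565.35150306 -64.66302221 156.        ] [556.88662845 -26.44462738 165.        ]
```

Call:
jog_arm(
  targets=[
    [[-1, -5.5, 1.5, -1, 0, 0, 0], [-1, -5.5, 2.5, -1, 0, 0, 0], [-1, -5.5, 3, -1, 0, 0, 0], [-1, -4.5, 3.5, 0, 0, 0, 0], [-1, -4, 4.5, 0, 0, 0, 0], [-1, -3, 5, 0, 0, 0, 0]],
  ],
)

```text
time_s: 3.8
tcp_pos: [537.6, -75.4, 143.9]
tcp_rot: [1.98, 2.437, 0.0]
wrist_force: [0.7, -1.5, 0.0]
gripper_width: 0.0
```

Call:
jog_arm(
  targets=[
    [[-1, -1, -5, 8, 0, 0, 0], [-1, 0, 0, 30, 0, 0, 0], [-1, 18, 6, 8, 0, 0, 0], [-1, 25, 12, 0, 0, 0, 0], [-1, 14, 9, -3, 0, 0, 0], [-1, 0, 0, -18, 0, 0, 0], [-1, 0, 0, -18, 0, 0, 0], [-1, 0, 0, -4, 0, 0, 0]],
  ],
)

```text
time_s: 4.6
tcp_pos: [595.5, -52.5, 152.8]
tcp_rot: [1.977, 2.438, 0.004]
wrist_force: [-0.5, 0.3, -0.4]
gripper_width: -0.004
```

Call:
jog_arm(
  targets=[
    [[-1, -4, -3, -7, 0, 0, 0], [-1, -1, -5.5, -3, 0, 0, 0], [-1, 0, -6, 0, 0, 0, 0], [-1, -1, -5.5, 0, 0, 0, 0], [-1, -2, -5, 0, 0, 0, 0], [-1, -3, -4.5, 0, 0, 0, 0], [-1, -4, -4, 0, 0, 0, 0], [-1, -5, -3, 0, 0, 0, 0], [-1, -5, -2, 0, 0, 0, 0], [-1, -5.5, -1, 0, 0, 0, 0]],
  ],
)

```text
time_s: 5.6
tcp_pos: [563.8, -96.6, 145.6]
tcp_rot: [1.976, 2.434, 0.008]
wrist_force: [1.2, 0.0, -0.3]
gripper_width: 0.005
```

Call:
jog_arm(
  targets=[
    [[-1, -5.5, 1.5, -1, 0, 0, 0], [-1, -5.5, 2.5, -1, 0, 0, 0], [-1, -5, 3, 0, 0, 0, 0], [-1, -4, 3.5, 0, 0, 0, 0], [-1, -2, 3, 0, 0, 0, 0], [-1, -2, 3, 0, 0, 0, 0], [-1, -1, 3, 0, 0, 0, 0]],
  ],
)

```text
time_s: 6.3
tcp_pos: [535.6, -75.6, 143.6]
tcp_rot: [1.976, 2.434, 0.007]
wrist_force: [1.1, -1.3, -0.4]
gripper_width: -0.0
```

Call:
jog_arm(
  targets=[
    [[-1, -1, -5, 8, 0, 0, 0], [-1, 0, 0, 30, 0, 0, 0], [-1, 18, 6, 8, 0, 0, 0], [-1, 25, 12, 0, 0, 0, 0], [-1, 12, 9, -3, 0, 0, 0], [-1, -2, 1, -20, 0, 0, 0], [-1, 0, 0, -20, 0, 0, 0], [-1, 0, 0, -8, 0, 0, 0]],
  ],
)

```text
time_s: 7.1
tcp_pos: [590.4, -52.7, 144.3]
tcp_rot: [1.974, 2.433, 0.011]
wrist_force: [-1.1, 0.0, 0.3]
gripper_width: -0.005
```

Run:
```python
from h import *
s=snap('wrist','w3');st=r.get_state();p=st['tcp_pos'];print(p,st['wrist_force'])
b=snap('scene','s3')
a=cv2.resize(s['frame'][80:300,100:380],(560,440));c=cv2.resize(b['frame'][130:210,170:250],(240,240))
o=np.zeros((440,800,3),np.uint8);o[:,:560]=a;o[:240,560:]=c;cv2.imwrite('pics/w3c.png',o)
```

```text
[590.12302759 -52.76891546 143.73949571] [ 0.38390794 -0.0526876  -1.29241278]
```

View pics/w3c.png

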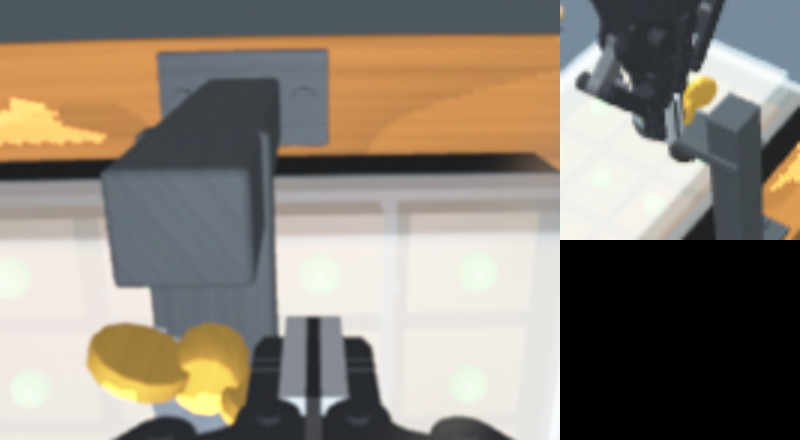

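The crop shows the wings nearly along x, with the finger behind the right-hand wing at (315,360). Next is stroke 3.

Call:
jog_arm(
  targets=[
    [[-1, 0.5, -5, -1, 0, 0, 0], [-1, 0, -6, 0, 0, 0, 0], [-1, -0.5, -6, -1, 0, 0, 0], [-1, -2, -5.5, 0, 0, 0, 0], [-1, -2.5, -5, 0, 0, 0, 0], [-1, -3.5, -4.5, 0, 0, 0, 0], [-1, -4.5, -3, 0, 0, 0, 0], [-1, -5, -2, 0, 0, 0, 0], [-1, -5.5, -1, 0, 0, 0, 0], [-1, -5.5, 0, 0, 0, 0, 0]],
  ],
)

```text
time_s: 8.2
tcp_pos: [561.4, -95.4, 146.8]
tcp_rot: [1.973, 2.428, 0.016]
wrist_force: [1.9, 0.4, 0.7]
gripper_width: -0.002
```

Call:
jog_arm(
  targets=[
    [[-1, -5, 1.5, -1, 0, 0, 0], [-1, -5, 2.5, -1, 0, 0, 0], [-1, -5, 3, 0, 0, 0, 0], [-1, -3, 3, 0, 0, 0, 0], [-1, -2, 3, 0, 0, 0, 0], [-1, -1, 3, 0, 0, 0, 0]],
  ],
)

```text
time_s: 8.8
tcp_pos: [540.4, -81.9, 145.4]
tcp_rot: [1.969, 2.419, 0.01]
wrist_force: [13.1, -26.8, -12.6]
gripper_width: -0.004
```

Force came up at the angle expected for home. I'll back off and look.

Call:
jog_arm(
  targets=[
    [[-1, -1, -5, 0, 0, 0, 0], [-1, 0, -6, 0, 0, 0, 0], [-1, -5, -15, 25, 0, 0, 0], [-1, -5, -15, 30, 0, 0, 0], [-1, 0, -20, 20, 0, 0, 0], [-1, 0, -10, 10, 0, 0, 0], [-1, 0, 0, 0, 0, 0, 0]],
  ],
)

```text
time_s: 9.5
tcp_pos: [527.1, -154.2, 232.6]
tcp_rot: [1.968, 2.422, 0.007]
wrist_force: [0.8, -0.0, 0.1]
gripper_width: 0.003
```

Run:
```python
from h import *
s=snap('wrist','w4');st=r.get_state();p=st['tcp_pos'];print(p,st['wrist_force'])
b=snap('scene','s4');print(proj(s,np.array([565,-66,148.])),proj(b,np.array([565,-66,148.])),proj(b,np.array([565,-66,154.])))
h=cv2.cvtColor(b['frame'],cv2.COLOR_BGR2HSV);m=(h[...,0]>15)&(h[...,0]<35)&(h[...,1]>110)&(h[...,2]>90);k=np.zeros_like(m);k[145:185,185:235]=1
q=np.argwhere(m&k)[:,::-1];print(len(q),q.mean(0),'scene before 231 [209.3 162.4]')
a=cv2.resize(s['frame'][70:250,130:370],(560,420));c=cv2.resize(b['frame'][145:205,180:250],(240,206))
o=np.zeros((420,800,3),np.uint8);o[:,:560]=a;o[:206,560:]=c;cv2.imwrite('pics/w4c.png',o)
```

```text
[ 526.92590797 -153.55833139  231.75676459] [ 0.36352382 -0.45050875  0.02293276]
[336.11707813  84.33545926] [209.65894361 163.49249318] [209.43802524 161.44206073]
190 [209.41578947 165.44736842] scene before 231 [209.3 162.4]
```

View pics/w4c.png

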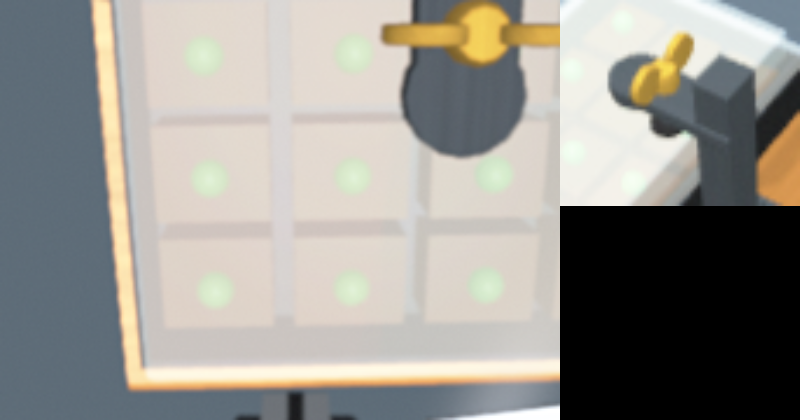

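The wings now lie along the hold-down's x axis. They stopped under about 0.7 N·m of push, far above the 0.03 N·m of friction, and no other obstacle is near that spot. I'll check the bystanders in numbers and hand in.

Run:
```python
from h import *
t=load('t0');n=snap('top','t4')
for nm,(x0,y0,x1,y1) in dict(pot=(148,144,212,208),dibber=(228,148,266,234),trowel=(358,106,418,222)).items():
    a,b=[cv2.cvtColor(f['frame'][y0:y1,x0:x1],cv2.COLOR_BGR2GRAY).astype(np.float32) for f in(t,n)]
    print(nm,cv2.phaseCorrelate(a,b),np.abs(a-b).mean())
w=load('w4');b=load('s4')
o1,d1=ray(w,(336.6,84.1));print('hub at z148',o1+d1*(148-o1[2])/d1[2],'at 151',o1+d1*(151-o1[2])/d1[2])
st=r.get_state();print(st['tcp_pos'],st['wrist_force'],st['time_s'],abs(st['qvel']).max())
r.hand_in()
```

```text
pot ((0.033951242415820815, 0.08398724763401688), 0.9151084464974701) 2.0861816
dibber ((-0.24744090504493954, -0.12163753033792801), 0.860747770998213) 13.593329
trowel ((-0.5046789836332088, -0.40644112247382935), 0.17754362371232774) 86.97155
hub at z148 [565.2813676  -65.77881951 148.        ] at 151 [564.51061726 -65.85441359 151.        ]
[ 526.46721988 -152.65493906  230.57164126] [-0.43594456 -1.06676836 -0.78313564] 9.65 0.010049003450987448
the job is handed in; nothing more can be done
```

The thumbscrew is screwed in to its stop and the job is handed in. I pushed its wings round with the shut fingertips in three strokes, about 500° clockwise. Robot time was about 9.7 s.

- **Stop:** at the end of the third stroke the wing came up firm, with about 30 N on the wrist (27 N of it in y). That is about 0.7 N·m, against 0.03 N·m of screw friction, and firmer than "gently" suggests. I backed off straight away.
- **Wing angle:** the last wrist picture shows the wings along the hold-down's x axis, as they should be at home.
- **Height:** I did not measure the foot touching the lid directly. The hub appears where it should at a height of 148 mm. However, that view would look almost the same at 151 mm, so it says little about height. The scene camera shows the brass about 3 px lower than at the start, though the wings' turn also affects that figure.
- **Bystanders:** the pot and the dibber show no shift in the top view (under 0.3 px). The trowel comparison failed: the picture differed too much there (correlation 0.18), which I took to be the arm or its shadow across that area. I did not look at that picture. The fingertip was never near the trowel.
- **Hand:** it finished clear, 230 mm up and about 95 mm from the screw, with wrist forces near zero.

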